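# Set the drained filter funnel in the flask's tapered rubber sleeve

### The arm

A 6-joint arm with a two-finger parallel gripper is mounted at the origin on a cart in front of the work surface, level with it; the furniture and walls round the work are solid. World frame = base frame: x ahead of the robot, y to its left, z up, the work surface at z = 0. Lengths are in mm, angles in rad, forces in N, time in s.
With the tool pointing down it reaches from about 300 to 750 mm from the base axis. Payload 8.5 kg.
Tool frame: the origin (TCP) lies midway between the tips of the shut fingers; the grasp point (between the pads) lies 19 mm behind it (ctrl.grip_point_offset is the distance from the TCP to the grasp point, in mm); z points along the fingers, y is the line along which they close (so a half turn about z gives the same grasp; the last joint's range is limited). The gripper opens to 88 mm and grips with 3 to 60 N. Pads are 18 mm wide; open, the fingers measure 123 mm over their backs; the gripper's body (75 mm by 187 mm) begins 45 mm behind the grasp point.
Start: joints at [1.011, 0.381, 1.297, -0, 1.464, -0.215], TCP at [185.895, 517.613, 238.748] pointing down, gripper open.
Joint ranges: [-3.11, 3.11], [-0.89, 2.33], [0.22, 2.48], [-1.42, 4.56], [0.17, 2.85], [-2.88, 2.88]. Speed limits (rad/s): [2.39, 2.39, 3.14, 3.14, 3.14, 3.14].

### API

Orientations are given as a rotation vector (axis times angle).
In Python, from rig import ctrl gives the robot as it stands.
- The arm moves only by the tool jog_arm, never from a script. Its argument "increments" is a list of rows, each a list of 7 numbers: the turn, a rotation vector about the tool's x, y, z as a fraction of full scale, then the shift along the tool's x, y, z as a fraction of full scale, then the opening, from -1 (shut) to 1 (fully open). In form: [[rx, ry, rz, dx, dy, dz, grip], ...]. A call has 1 to 5 rows; each row shifts and turns the commanded pose from where the row before left it, along the tool's axes as they then stand; what a row does not reach is not made up. Full scale, the value 1, is 60 mm for a shift and 6 degrees for a turn. A row lasts 1/8 s, in which the tool goes at most 62.5 mm and 10.7 degrees, less where a joint would pass 70% of its speed; a pose out of reach is approached as far as the arm can. A call with a number of a shift or a turn outside -1 to 1 is refused whole. A call with a gripper value outside its range is refused whole. The fingers move at their own pace and stop on an object; "force" is the grip in N (left out, the last holds). Time passes only in rows, so rows that do not move let the fingers close. It gives the time, the measured TCP pose, the force, the opening and the grip force at its end, in the units of the state.
- ctrl.observe(): the state, without advancing time (a new reading comes with each control period).
- ctrl.get_image(name): name is "side" or "top"; returns a dict with "image" (400x640x3 uint8, red, green, blue), "mtx" (3x3 intrinsics, pixels), "k1" (the pictures are not rectified: a ray, as slopes to the right and down, at radius r is drawn at 1 + k1 r^2 times it, then the intrinsics apply), "camera_from_world" (4x4, takes a point from world to camera coordinates). Camera axes: x right, y down, z forward; pixel columns grow to the right and rows downward; lengths in mm; the calibration is good to about 2 mm. A picture is of the moment at which its call begins. There is no depth.
- ctrl.sign_off(): hands the job in; it is judged then, once.
The state is a dict: "time": time; "qpos": joint angles; "joint_velocities": joint speeds; "effort": joint torques, N m; "ee_pos": TCP position; "ee_rot": TCP orientation; "force": force on the tool from outside, world axes, zero at the start; "torque": the same for the moment, N m; "finger_gap": finger opening in mm; "grasp_force": force on a finger pad.
Only numpy, scipy, OpenCV 4.12 (cv2) and the standard library are available. Lean on these libraries where they do the work, as an engineer would, in place of code of your own. Each camera call takes 0.05 s, during which the arm holds its last target. There are 200 camera calls.

### The job

The white filter funnel has been left upside down on its rim to drain. Turn it over (you will have to lay it on its side and take it again another way) and lower it stem down, upright and centred, into the black tapered rubber sleeve in the flask's neck, so that the tapers nest loosely under the funnel's own weight. The suction will seal it later: letting it fall in or pushing it home would drive the sleeve down the neck and jam it, so leave the sleeve where it sits, and leave the beaker, the glass dish, the forceps and the spare sleeves where they are.

Things in the scene. Friction and masses are not known exactly. Their poses are not given: they have to be found in the camera images.
- funnel_collar (a point): White porcelain filter funnel, loose, 130 g, 73 mm long: round collar 46 mm across and 32 mm long, then a taper, then a stem. This point: middle of the collar on the axis, 16 mm from the rim; +z runs from the rim to the stem's tip. It starts standing on its rim, tip up. On its side it rests on the collar, axis level, 23 mm up, and hardly rolls. Grasp it across the collar
- funnel_tip (a point): End of the funnel's stem, on its axis, 57 mm from the middle of the collar. From the collar to the tip: a taper 32 mm long, 42 mm across narrowing to 24 mm, then a stem 12 mm across and 9 mm long. The collar's wall is 4 mm thick, its rim end open. The worktop between the funnel and the flask, on the robot's side, is clear to lay it on
- sleeve_mouth (a point): Centre of the wide upper rim of the black tapered rubber sleeve in the flask's neck, 147 mm above the worktop at the start; +z up. The sleeve is 26 mm high, 46 mm across outside; its bore narrows from 38 mm at the mouth to 23 mm, at the funnel's own taper. With the funnel nested loosely the stem's tip is 34 mm below this point and the collar stands 7 mm clear above it
- sleeve (a joint): How far the sleeve has been driven down into the neck (m), 0 to 0.012, 0 at the start. A load of more than about 4.5 N (the funnel's own weight is 1.3 N), or the funnel falling in from more than about 10 mm up, moves it and it stays down
- flask: Clear conical glass filtering flask, fixed, in a blue ballast ring 116 mm across and 16 mm high; 88 mm across at the foot, narrowing to a neck 42 mm across whose mouth is 130 mm up. Origin: centre of its underside. A side arm 108 mm up points along its x axis and reaches 51 mm from the flask's axis
- spare_sleeves: Two more black rubber sleeves nested together, narrow end up, loose on the worktop, 58 mm across and 42 mm high; not used. Origin: centre of the underside
- beaker_100: Small clear glass beaker, loose, 53 mm across and 69 mm high; not used. Origin: centre of the underside
- petri_base_2: Clear petri dish, loose, 60 mm across and 14 mm high; not used. Origin: centre of the underside
- forceps_fine: Steel forceps lying loose, 115 mm long along its y axis, 15 mm wide and 8 mm high; not used. Origin: centre of the underside
Mind the look-alikes: they are no part of the job. Leave any green or yellow look-alike of the part that bears funnel_collar alone.

How it is judged (in metres and radians):
At the end, for the whole second after the job is handed in: The funnel rests released, stem down in the sleeve: tip 29 to 39 mm below the sleeve's mouth, collar centre within 6 mm of the sleeve's axis, tilted less than 0.12 rad; the sleeve has been driven down less than 4 mm (z of funnel_tip in the frame of sleeve_mouth between -0.039 and -0.029 m and horizontal distance between funnel_collar and sleeve_mouth below 0.006 m and angle between the z axis of funnel_collar and the z axis of sleeve_mouth, either way round below 0.12 rad and value of joint sleeve below 0.004 m); the robot touches nothing.
It fails at once if the beaker, the glass dish, the forceps or the spare sleeves are moved by more than 40 mm (distance of any of beaker_100, petri_base_2, forceps_fine, spare_sleeves from where it was at the start of the episode above 0.04 m).
It also fails if it takes over 54 s, if anything falls off the work surface, if the arm or the gripper's body presses on something with over 40 N, if the wrist force passes 120 N, or if a joint passes its speed limit or range.

## Working session

There is one attempt and no reset: what is moved stays moved. The work goes in short steps, Python scripts to look and compute and a tool call to move; the robot and the scene stay as the last step left them, time stands still between calls to the robot, and variables do not carry over. Pictures are saved under pics/ and viewed, at most 12 in all, crops included, and the job is handed in when it is done.

Besides the shell and the picture viewer there is one more tool, called after "Call:" in YAML: its name, and indented under it one key for each argument. jog_arm: Moves the arm, as the interface text tells. Shift numbers are shares of 60 mm and turn numbers shares of 6 degrees, none past 1 either way. Its arguments: {"type":"object","properties":{"increments":{"type":"array"},"force":{"type":"number"}},"required":["increments"]}

```bash
ls; mkdir -p pics; cat > h.py <<'E'
import numpy as np, cv2
from rig import ctrl
from scipy.spatial.transform import Rotation as R
def grab(n,fn=None):
    d=ctrl.get_image(n)
    if fn: cv2.imwrite('pics/'+fn,d['image'][:,:,::-1])
    return d
def ray(d,uv):
    k=d['k1'];p=np.linalg.inv(d['mtx'])@[uv[0],uv[1],1];p=p[:2]
    q=p.copy()
    for _ in range(20): q=p/(1+k*(q@q))
    T=np.array(d['camera_from_world']);Rm=T[:3,:3]
    return -Rm.T@T[:3,3], Rm.T@np.r_[q,1]
def onz(d,uv,z):
    o,v=ray(d,uv);return o+v*(z-o[2])/v[2]
def proj(d,P):
    T=np.array(d['camera_from_world']);c=T[:3,:3]@np.array(P)+T[:3,3];s=c[:2]/c[2]
    s=s*(1+d['k1']*(s@s));return (d['mtx']@np.r_[s,1])[:2]
def cross(d1,a,d2,b):
    o1,v1=ray(d1,a);o2,v2=ray(d2,b)
    t=np.linalg.lstsq(np.c_[v1,-v2],o2-o1,rcond=None)[0]
    p,q=o1+t[0]*v1,o2+t[1]*v2
    return (p+q)/2,np.linalg.norm(p-q)
E
python3 - <<'E'
from h import *
a=grab('side','s0.png');b=grab('top','t0.png')
for d in(a,b):
    o,v=ray(d,(320,200));print(o.round(),(v/np.linalg.norm(v)).round(2),d['k1'])
print(ctrl.observe())
E
```

```text
pics
[ -44. -364. 1003.] [ 0.54  0.26 -0.8 ] -0.0005231314776992047
[ 352.  -71. 1094.] [ 0.16  0.   -0.99] -0.0024049559681464435
{'time': 0.1, 'qpos': array([ 1.01071502e+00,  3.81127571e-01,  1.29810986e+00, -1.33840622e-05,
        1.46357733e+00, -2.15337648e-01]), 'joint_velocities': array([-7.95606315e-05, -2.69910694e-03, -3.06555553e-03,  1.05375658e-03,
       -4.71652342e-04, -1.33926480e-03]), 'effort': array([ 2.55168641e-03, -4.38653111e+01, -2.24911219e+01,  7.14232377e-02,
        3.42198287e-02, -9.61021010e-05]), 'ee_pos': array([185.77653879, 517.43273449, 238.22540382]), 'ee_rot': array([-5.38764978e-01, -3.09459336e+00,  1.78484104e-03]), 'force': array([-0.09561128, -0.24843383, -0.12218113]), 'torque': array([-0.07428212,  0.0308118 , -0.06437174]), 'grasp_force': 0.0, 'finger_gap': 88.3389662898653}
```

View pics/s0.png

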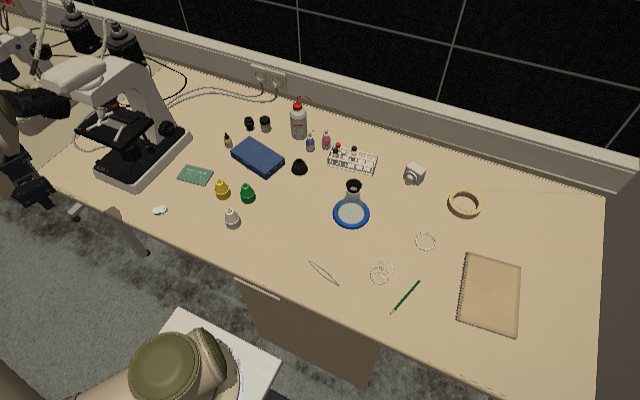

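View pics/t0.png

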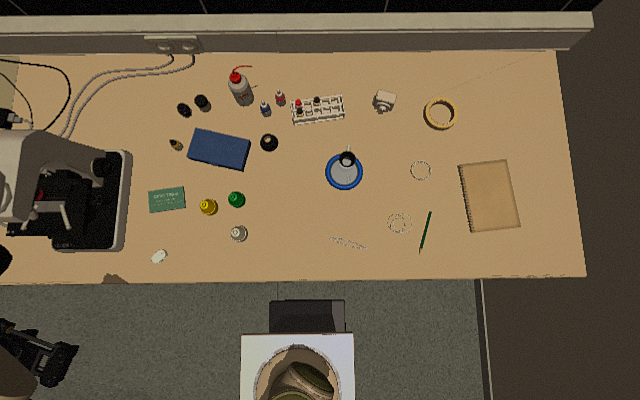

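The white funnel is at side (232,217) / top (239,233), with green and yellow decoys just beyond it. The flask's blue ring is at top (344,171) and the black sleeve at side (353,185) / top (347,155). The forceps are at top (348,242).

```bash
cat >> h.py <<'E'
def blob(d,lo,hi,box,hsv=True):
    im=cv2.cvtColor(d['image'],cv2.COLOR_RGB2HSV) if hsv else d['image']
    x0,y0,x1,y1=box;m=np.zeros(im.shape[:2],np.uint8)
    m[y0:y1,x0:x1]=cv2.inRange(im[y0:y1,x0:x1],np.array(lo),np.array(hi))
    n,l,s,c=cv2.connectedComponentsWithStats(m);
    i=1+np.argmax(s[1:,4]);return c[i],s[i],(l==i)
E
python3 - <<'E'
from h import *
a=grab('side');b=grab('top')
for n,d,bx in(('s',a,(220,203,245,232)),('t',b,(226,222,252,246))):
    c,s,m=blob(d,(0,0,120),(180,60,255),bx);print(n,'fun',c,s, onz(d,c,25).round())
for n,d,bx in(('s',a,(325,170,380,235)),('t',b,(318,140,370,195))):
    c,s,m=blob(d,(100,120,60),(130,255,255),bx)
    k=max(cv2.findContours(m.astype(np.uint8),0,1)[0],key=cv2.contourArea);e=cv2.fitEllipse(k)
    print(n,'ring',c,s,e,onz(d,e[0],8).round(1))
for n,d,bx in(('s',a,(340,174,366,198)),('t',b,(335,146,360,170))):
    c,s,m=blob(d,(0,0,0),(180,255,60),bx);print(n,'sleeve',c,s,onz(d,c,147).round(1))
for n,p in dict(green=(237,199),yel=(208,207),forc1=(329,237),forc2=(366,247),beak=(399,223),spare=(269,142),petri=(420,170)).items(): print(n,onz(b,p,10).round())
A=cv2.resize(a['image'][170:240,210:380],None,fx=4.5,fy=4.5,interpolation=2)
B=cv2.resize(b['image'][140:200,320:370],None,fx=4.5,fy=4.5,interpolation=2)
C=cv2.resize(b['image'][180:250,190:280],None,fx=4.5,fy=4.5,interpolation=2)
W=np.zeros((600,800,3),np.uint8);W[:A.shape[0],:A.shape[1]]=A[:,:800];h=min(B.shape[0],600-A.shape[0]);W[A.shape[0]:A.shape[0]+h,:B.shape[1]]=B[:h];h=min(C.shape[0],600-A.shape[0]);W[A.shape[0]:A.shape[0]+h,300:300+C.shape[1]]=C[:h]
cv2.imwrite('pics/z1.png',W[:,:,::-1])
E
```

```text
s fun [230.67213115 216.81420765] [224 208  15  17 183] [439. 177.  25.]
t fun [235.65217391 232.        ] [233 228   6   9  23] [436. 175.  25.]
s ring [350.37748344 217.76821192] [333 200  36  29 302] ((350.7130126953125, 212.90939331054688), (28.377979278564453, 33.41616439819336), 97.45989227294922) [ 619.2 -142.3    8. ]
t ring [343.0951087  174.61413043] [326 154  37  36 368] ((343.7470703125, 171.17120361328125), (33.26154327392578, 33.880863189697266), 79.88575744628906) [ 617.9 -143.3    8. ]
s sleeve [353.32394366 185.07042254] [346 179  16  14 142] [ 617.5 -142.8  147. ]
t sleeve [346.89932886 157.69127517] [336 151  20  16 149] [ 620.7 -143.3  147. ]
green [536. 178.  10.]
yel [512. 263.  10.]
forc1 [419. -95.  10.]
forc2 [ 389. -203.   10.]
beak [ 458. -303.   10.]
spare [712.  85.  10.]
petri [ 618. -375.   10.]
```

View pics/z1.png

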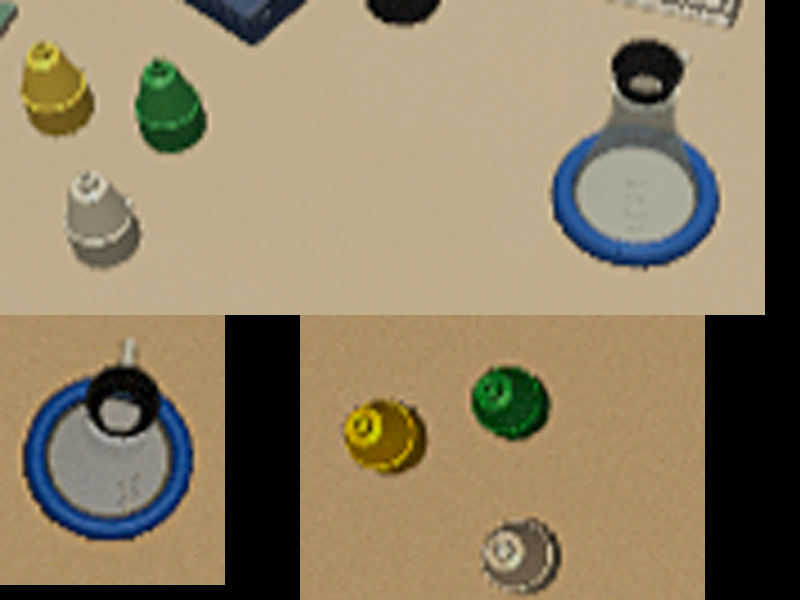

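Zoomed: the stem tip is at side (229.6,211) / top (235.8,231.8), and the collar centre is at about top (240,234). The sleeve mouth is at side (354,183.5), which agrees with the ring's axis at about (618.5,-143).

```bash
cat >> h.py <<'E'
def pose(): 
    s=ctrl.observe();return np.array(s['ee_pos']),R.from_rotvec(s['ee_rot'])
def orient(head,tilt,yside=1):
    """tool z tilted 'tilt' deg from down toward azimuth 'head' deg; y level, = yside * (z-up x head) """
    h=np.radians(head);t=np.radians(tilt);H=np.array([np.cos(h),np.sin(h),0])
    z=np.sin(t)*H+[0,0,-np.cos(t)];y=yside*np.array([-np.sin(h),np.cos(h),0])
    return R.from_matrix(np.c_[np.cross(y,z),y,z])
def plan(p1,R1,g,n=None,p0=None,R0=None):
    if p0 is None:p0,R0=pose()
    w=(R0.inv()*R1).as_rotvec(degrees=True);d=np.array(p1)-p0
    m=max(abs(w).max()/6,np.linalg.norm(d)/58);n=n or int(np.ceil(m+1e-6))
    print('rows',n,'rot',np.linalg.norm(w).round(1))
    Rc=R0;out=[]
    for i in range(n):
        out.append([float(x) for x in np.r_[w/6/n,Rc.inv().apply(d/n)/60].round(3)]+[g])
        Rc=Rc*R.from_rotvec(w/n,degrees=True)
    for i in range(0,n,5):print(str(out[i:i+5]).replace(' ',''))
    return np.array(p1),R1
E
python3 - <<'E'
from h import *
a=grab('side');b=grab('top')
t=cross(a,(229.6,211),b,(235.8,231.8));print('tip',t)
print(onz(b,(240,233.8),16),onz(a,(232.3,219),16))
p,r=pose();print(p,r.as_matrix().round(2), ctrl.grip_point_offset)
for h in (120,135,150):
  for ys in(1,-1): print(h,ys,(r.inv()*orient(h,0,ys)).as_rotvec(degrees=True).round(), )
E
```

```text
tip (array([432.44700047, 165.03912141,  71.16068017]), np.float64(1.4216640100373967))
[431.27501018 164.73217677  16.        ] [438.68913452 172.82847942  16.        ]
[185.85544409 517.53423552 238.56312205] [[-0.94  0.34 -0.  ]
 [ 0.34  0.94 -0.  ]
 [ 0.   -0.   -1.  ]] 18.700000000000003
120 1 [  -0.   -0. -140.]
120 -1 [-0.  0. 40.]
135 1 [  -0.   -0. -155.]
135 -1 [-0.  0. 25.]
150 1 [   0.   -0. -170.]
150 -1 [-0. -0. 10.]
```

```bash
python3 - <<'E'
from h import *
T=orient(80,50,-1);z=T.as_matrix()[:,2];g=np.array([432.3,165,22.5])+18.7*z;print(g)
pre=g-95*z;print(pre)
plan(pre+[0,0,90],T,1)
E
```

```text
[434.78751554 179.10740168  10.4798717 ]
[422.1504045  107.43878354  71.54469462]
rows 13 rot 92.3
[[-0.447,0.53,0.958,-0.463,-0.392,0.099,1],[-0.447,0.53,0.958,-0.504,-0.347,0.055,1],[-0.447,0.53,0.958,-0.538,-0.297,0.011,1],[-0.447,0.53,0.958,-0.565,-0.241,-0.033,1],[-0.447,0.53,0.958,-0.583,-0.18,-0.074,1]]
[[-0.447,0.53,0.958,-0.593,-0.117,-0.114,1],[-0.447,0.53,0.958,-0.594,-0.051,-0.151,1],[-0.447,0.53,0.958,-0.586,0.016,-0.185,1],[-0.447,0.53,0.958,-0.57,0.083,-0.215,1],[-0.447,0.53,0.958,-0.546,0.15,-0.24,1]]
[[-0.447,0.53,0.958,-0.513,0.215,-0.261,1],[-0.447,0.53,0.958,-0.474,0.277,-0.277,1],[-0.447,0.53,0.958,-0.427,0.336,-0.288,1]]
```

Call:
jog_arm:
  increments:
    - [-0.447,0.53,0.958,-0.463,-0.392,0.099,1]
    - [-0.447,0.53,0.958,-0.504,-0.347,0.055,1]
    - [-0.447,0.53,0.958,-0.538,-0.297,0.011,1]
    - [-0.447,0.53,0.958,-0.565,-0.241,-0.033,1]
    - [-0.447,0.53,0.958,-0.583,-0.18,-0.074,1]
  force: 15

```text
time: 0.92
ee_pos: [277.3, 359.0, 209.1]
ee_rot: [-1.195, -2.623, -0.405]
force: [1.6, 0.0, -0.0]
finger_gap: 88.1
grasp_force: 0.0
```

Call:
jog_arm:
  increments:
    - [-0.447,0.53,0.958,-0.593,-0.117,-0.114,1]
    - [-0.447,0.53,0.958,-0.594,-0.051,-0.151,1]
    - [-0.447,0.53,0.958,-0.586,0.016,-0.185,1]
    - [-0.447,0.53,0.958,-0.57,0.083,-0.215,1]
    - [-0.447,0.53,0.958,-0.546,0.15,-0.24,1]

```text
time: 1.55
ee_pos: [368.4, 200.9, 179.5]
ee_rot: [-1.672, -1.993, -0.725]
force: [-0.1, 1.0, -0.2]
finger_gap: 88.2
grasp_force: 0.0
```

Call:
jog_arm:
  increments:
    - [-0.447,0.53,0.958,-0.513,0.215,-0.261,1]
    - [-0.447,0.53,0.958,-0.474,0.277,-0.277,1]
    - [-0.447,0.53,0.958,-0.427,0.336,-0.288,1]
    - [0,0,0,0,0,0,1]

```text
time: 2.05
ee_pos: [423.3, 105.5, 161.1]
ee_rot: [-1.873, -1.565, -0.873]
force: [-0.2, 0.3, 0.1]
finger_gap: 88.1
grasp_force: 0.0
```

```bash
python3 - <<'E'
from h import *
print(ctrl.observe()['qpos'].round(2),ctrl.observe()['time'])
p,r=pose();print(p,r.as_matrix()[:,2].round(2))
T=orient(80,50,-1);print((r.inv()*T).as_rotvec(degrees=True).round(2));z=T.as_matrix()[:,2];g=np.array([432.3,165,22.5])+18.7*z
q=plan(g-95*z,T,1);plan(g,T,1,4,*q)
a=grab('side');b=grab('top')
W=np.zeros((600,800,3),np.uint8)
A=cv2.resize(a['image'][120:270,150:350],None,fx=4,fy=4);W[:,:]=A[:600,:800]
B=cv2.resize(b['image'][150:270,190:310],None,fx=2,fy=2);W[:240,560:800]=B
cv2.imwrite('pics/z2.png',W[:,:,::-1])
E
```

```text
[-0.51  0.36  1.94  0.84  1.32 -0.76] 2.05
[423.30008718 105.49833329 161.05287101] [ 0.14  0.75 -0.64]
[ 0.15 -0.01 -0.17]
rows 2 rot 0.2
[[0.012,-0.001,-0.014,-0.562,-0.012,0.49,1],[0.012,-0.001,-0.014,-0.562,-0.012,0.49,1]]
rows 4 rot 0.0
[[0.0,0.0,0.0,-0.0,-0.0,0.396,1],[0.0,0.0,0.0,-0.0,-0.0,0.396,1],[0.0,0.0,0.0,-0.0,-0.0,0.396,1],[0.0,0.0,0.0,-0.0,-0.0,0.396,1]]
```

View pics/z2.png

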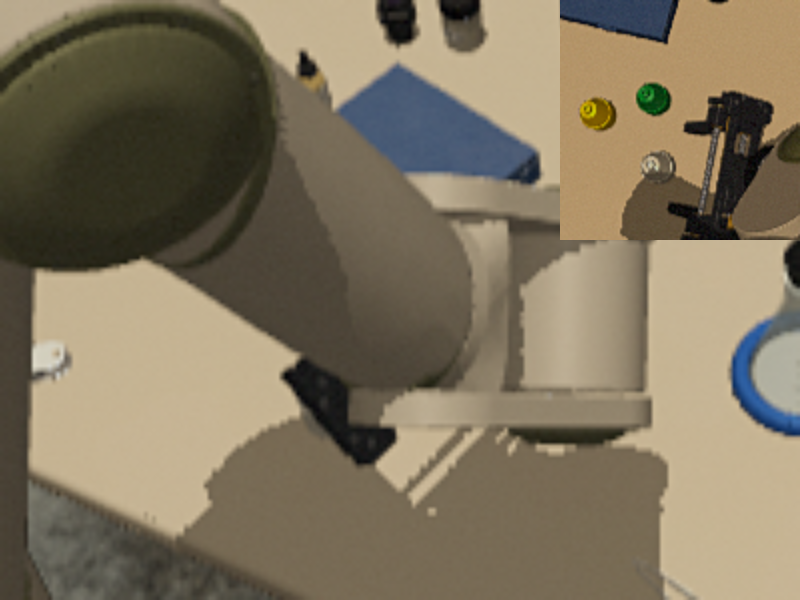

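The open fingers straddle the funnel's line in the top view, and the decoys are clear. I'll descend and grasp.

Call:
jog_arm:
  increments:
    - [0.012,0,-0.014,-0.562,-0.012,0.49,1]
    - [0.012,0,-0.014,-0.562,-0.012,0.49,1]
    - [0,0,0,0,0,0,1]

```text
time: 2.52
ee_pos: [420.1, 110.8, 71.4]
ee_rot: [-1.863, -1.57, -0.867]
force: [0.4, -0.1, -0.4]
finger_gap: 88.0
grasp_force: 0.0
```

Call:
jog_arm:
  increments:
    - [0,0,0,0,0,0.396,1]
    - [0,0,0,0,0,0.396,1]
    - [0,0,0,0,0,0.396,1]
    - [0,0,0,0,0,0.2,1]
    - [0,0,0,0,0,0,1]

```text
time: 3.15
ee_pos: [432.1, 172.9, 19.6]
ee_rot: [-1.864, -1.575, -0.872]
force: [-0.1, -0.2, -0.1]
finger_gap: 88.2
grasp_force: 0.0
```

```bash
python3 - <<'E'
from h import *
p,r=pose();print(p,ctrl.observe()['force'])
T=orient(80,50,-1);z=T.as_matrix()[:,2];g=np.array([432.3,165,22.5])+18.7*z
plan(g,T,1,2)
b=grab('top','t3.png')
cv2.imwrite('pics/z3.png',cv2.resize(b['image'][180:280,200:320],None,fx=5,fy=5)[:,:,::-1])
E
```

```text
[432.10925111 172.86859976  19.60015048] [-0.12921936 -0.17561059 -0.14226448]
rows 2 rot 0.4
[[-0.014,-0.002,0.026,-0.023,0.013,0.091,1],[-0.014,-0.002,0.026,-0.023,0.013,0.091,1]]
```

View pics/z3.png

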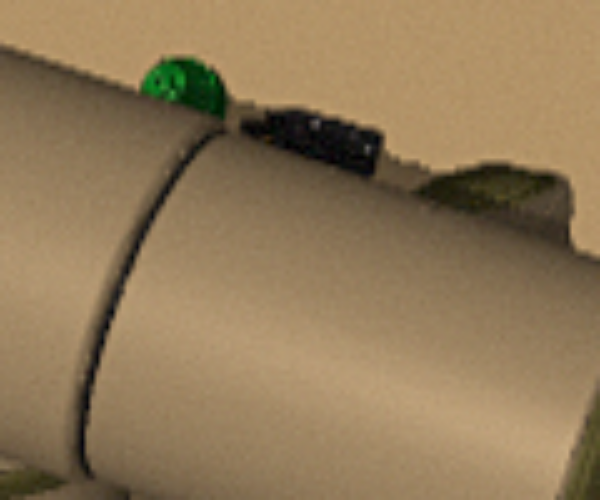

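The forearm hides the grasp and only the green decoy, at its edge, is visible and clear. Forces are zero, so I'll finish the approach and close.

Call:
jog_arm:
  increments:
    - [-0.014,0,0.026,-0.023,0.013,0.091,1]
    - [-0.014,0,0.026,-0.023,0.013,0.085,1]
    - [0,0,0,0,0,0,-1]
    - [0,0,0,0,0,0,-1]
    - [0,0,0,0,0,0,-1]
  force: 15

```text
time: 3.82
ee_pos: [434.7, 178.2, 9.9]
ee_rot: [-1.871, -1.566, -0.871]
force: [-0.6, -0.2, -0.6]
finger_gap: 60.3
grasp_force: 0.0
```

Call:
jog_arm:
  increments:
    - [0,0,0,0,0,0,-1]
    - [0,0,0,0,0,0,-1]
    - [0,0,0,0,0,0,-1]

```text
time: 4.2
ee_pos: [434.7, 178.2, 9.9]
ee_rot: [-1.871, -1.566, -0.871]
force: [-0.5, -1.1, 1.1]
finger_gap: 46.4
grasp_force: 15.0
```

```bash
python3 - <<'E'
from h import *
p,r=pose()
q=plan(p+[0,-20,110],r,-1,3)
L=orient(165,-40,-1);z=L.as_matrix()[:,2]
g=np.array([440,40,23.6])+18.7*z
q=plan(g+[0,0,110],L,-1,None,*q);plan(g,L,-1,4,*q)
E
```

```text
rows 3 rot 0.0
[[0.0,0.0,0.0,0.398,0.019,-0.477,-1],[0.0,0.0,0.0,0.398,0.019,-0.477,-1],[0.0,0.0,0.0,0.398,0.019,-0.477,-1]]
rows 16 rot 117.2
[[0.084,-0.745,-0.964,-0.078,0.039,-0.093,-1],[0.084,-0.745,-0.964,-0.089,0.03,-0.086,-1],[0.084,-0.745,-0.964,-0.098,0.02,-0.079,-1],[0.084,-0.745,-0.964,-0.105,0.009,-0.071,-1],[0.084,-0.745,-0.964,-0.111,-0.002,-0.063,-1]]
[[0.084,-0.745,-0.964,-0.115,-0.014,-0.054,-1],[0.084,-0.745,-0.964,-0.116,-0.026,-0.045,-1],[0.084,-0.745,-0.964,-0.116,-0.039,-0.036,-1],[0.084,-0.745,-0.964,-0.114,-0.05,-0.026,-1],[0.084,-0.745,-0.964,-0.11,-0.062,-0.017,-1]]
[[0.084,-0.745,-0.964,-0.104,-0.073,-0.008,-1],[0.084,-0.745,-0.964,-0.097,-0.083,0.001,-1],[0.084,-0.745,-0.964,-0.088,-0.092,0.009,-1],[0.084,-0.745,-0.964,-0.077,-0.101,0.016,-1],[0.084,-0.745,-0.964,-0.065,-0.108,0.022,-1]]
[[0.084,-0.745,-0.964,-0.052,-0.113,0.028,-1]]
rows 4 rot 0.0
[[0.0,0.0,0.0,0.295,-0.0,0.351,-1],[0.0,0.0,0.0,0.295,-0.0,0.351,-1],[0.0,0.0,0.0,0.295,-0.0,0.351,-1],[0.0,0.0,0.0,0.295,-0.0,0.351,-1]]
```

Call:
jog_arm:
  increments:
    - [0,0,0,0.398,0.019,-0.477,-1]
    - [0,0,0,0.398,0.019,-0.477,-1]
    - [0,0,0,0.398,0.019,-0.477,-1]

```text
time: 4.58
ee_pos: [434.3, 158.0, 120.8]
ee_rot: [-1.871, -1.566, -0.87]
force: [-0.8, 0.0, -1.2]
finger_gap: 46.3
grasp_force: 15.0
```

Call:
jog_arm:
  increments:
    - [0.084,-0.745,-0.964,-0.078,0.039,-0.093,-1]
    - [0.084,-0.745,-0.964,-0.089,0.03,-0.086,-1]
    - [0.084,-0.745,-0.964,-0.098,0.02,-0.079,-1]
    - [0.084,-0.745,-0.964,-0.105,0.009,-0.071,-1]
    - [0.084,-0.745,-0.964,-0.111,-0.002,-0.063,-1]

```text
time: 5.2
ee_pos: [439.7, 120.1, 119.6]
ee_rot: [-1.706, -2.348, -0.682]
force: [0.7, 1.4, -1.4]
finger_gap: 46.0
grasp_force: 15.0
```

Call:
jog_arm:
  increments:
    - [0.084,-0.745,-0.964,-0.115,-0.014,-0.054,-1]
    - [0.084,-0.745,-0.964,-0.116,-0.026,-0.045,-1]
    - [0.084,-0.745,-0.964,-0.116,-0.039,-0.036,-1]
    - [0.084,-0.745,-0.964,-0.114,-0.05,-0.026,-1]
    - [0.084,-0.745,-0.964,-0.11,-0.062,-0.017,-1]

```text
time: 5.82
ee_pos: [444.8, 82.4, 119.4]
ee_rot: [1.137, 2.653, 0.322]
force: [-0.5, -0.2, -2.3]
finger_gap: 46.7
grasp_force: 15.0
```

Call:
jog_arm:
  increments:
    - [0.084,-0.745,-0.964,-0.104,-0.073,-0.008,-1]
    - [0.084,-0.745,-0.964,-0.097,-0.083,0.001,-1]
    - [0.084,-0.745,-0.964,-0.088,-0.092,0.009,-1]
    - [0.084,-0.745,-0.964,-0.077,-0.101,0.016,-1]
    - [0.084,-0.745,-0.964,-0.065,-0.108,0.022,-1]

```text
time: 6.45
ee_pos: [451.0, 46.1, 123.3]
ee_rot: [0.449, 2.488, -0.053]
force: [4.0, -0.8, 0.3]
finger_gap: 46.7
grasp_force: 15.0
```

Call:
jog_arm:
  increments:
    - [0.084,-0.745,-0.964,-0.052,-0.113,0.028,-1]
    - [0,0,0,0,0,0,-1]

```text
time: 6.7
ee_pos: [453.2, 46.8, 130.3]
ee_rot: [0.381, 2.467, -0.107]
force: [-0.3, 1.3, -1.2]
finger_gap: 46.0
grasp_force: 15.0
```

```bash
python3 - <<'E'
from h import *
s=ctrl.observe();print(s['qpos'].round(2),s['finger_gap'],s['grasp_force'],s['force'])
L=orient(165,-40,-1);z=L.as_matrix()[:,2]
g=np.array([440,40,23.6])+18.7*z
p,r=pose();print(p-g,(r.inv()*L).as_rotvec(degrees=True).round(2))
plan(g,L,-1,4)
a=grab('side');b=grab('top')
W=np.zeros((600,800,3),np.uint8)
c=proj(a,p).astype(int);A=cv2.resize(a['image'][c[1]-60:c[1]+60,c[0]-50:c[0]+50],(500,600));W[:,:500]=A
c=proj(b,p).astype(int);W[:360,500:]=cv2.resize(b['image'][c[1]-60:c[1]+60,c[0]-50:c[0]+50],(300,360))
cv2.imwrite('pics/z4.png',W[:,:,::-1])
E
```

```text
[-0.09  0.24  2.13 -0.69  0.18 -0.71] 46.039576532986544 14.997751653859268 [-0.2880434   1.32422249 -1.16333449]
[  1.63388826   9.90536423 121.00563151] [-0.72 -2.86 -2.34]
rows 4 rot 3.8
[[-0.03,-0.119,-0.097,0.299,-0.049,0.405,-1],[-0.03,-0.119,-0.097,0.305,-0.047,0.401,-1],[-0.03,-0.119,-0.097,0.31,-0.046,0.397,-1],[-0.03,-0.119,-0.097,0.316,-0.044,0.393,-1]]
```

View pics/z4.png

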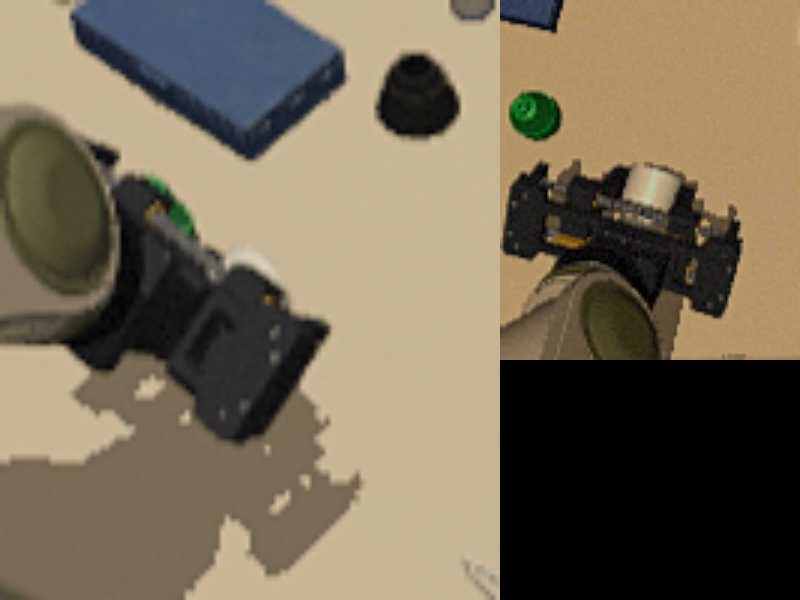

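The funnel is held with its tip toward the robot and slightly raised. Joint 5 is at its lower limit with this heading, so I'll lay it down at heading 130° instead.

```bash
python3 - <<'E'
from h import *
L=orient(130,-40,-1);z=L.as_matrix()[:,2]
g=np.array([440,45,23.6])+18.7*z
q=plan(g+[0,0,90],L,-1)
E
```

```text
rows 5 rot 32.8
[[0.703,-0.103,0.831,0.068,-0.042,0.077,-1],[0.703,-0.103,0.831,0.065,-0.042,0.079,-1],[0.703,-0.103,0.831,0.062,-0.041,0.082,-1],[0.703,-0.103,0.831,0.06,-0.041,0.084,-1],[0.703,-0.103,0.831,0.057,-0.039,0.087,-1]]
```

Call:
jog_arm:
  increments:
    - [0.703,-0.103,0.831,0.068,-0.042,0.077,-1]
    - [0.703,-0.103,0.831,0.065,-0.042,0.079,-1]
    - [0.703,-0.103,0.831,0.062,-0.041,0.082,-1]
    - [0.703,-0.103,0.831,0.06,-0.041,0.084,-1]
    - [0.703,-0.103,0.831,0.057,-0.04,0.087,-1]

```text
time: 7.42
ee_pos: [446.5, 37.4, 100.6]
ee_rot: [0.979, 2.296, -0.355]
force: [0.0, 0.6, -1.3]
finger_gap: 46.5
grasp_force: 15.0
```

Call:
jog_arm:
  increments:
    - [0,0,0,0,0,0,-1]
    - [0,0,0,0,0,0,-1]

```text
time: 7.68
ee_pos: [446.8, 37.4, 101.2]
ee_rot: [0.971, 2.298, -0.352]
force: [-0.4, -0.4, -1.5]
finger_gap: 46.2
grasp_force: 15.0
```

```bash
python3 - <<'E'
from h import *
s=ctrl.observe();print(s['qpos'].round(2),s['finger_gap'],s['force'])
L=orient(130,-40,-1);z=L.as_matrix()[:,2]
g=np.array([440,45,23.6])+18.7*z
p,r=pose();print(p-g,(r.inv()*L).as_rotvec(degrees=True).round(2))
plan(g+[0,0,8],L,-1,4)
E
```

```text
[ 0.1   0.38  2.05 -1.16  0.57  0.3 ] 46.23058632802734 [-0.39421207 -0.36369814 -1.47895165]
[-0.94211634  1.56237791 91.96905759] [ 2.29 -0.98  3.36]
rows 4 rot 4.2
[[0.096,-0.041,0.14,0.214,0.001,0.277,-1],[0.096,-0.041,0.14,0.216,0.0,0.276,-1],[0.096,-0.041,0.14,0.217,-0.0,0.275,-1],[0.096,-0.041,0.14,0.218,-0.001,0.274,-1]]
```

Call:
jog_arm:
  increments:
    - [0.096,-0.041,0.14,0.214,0,0.277,-1]
    - [0.096,-0.041,0.14,0.216,0,0.276,-1]
    - [0.096,-0.041,0.14,0.217,0,0.275,-1]
    - [0.096,-0.041,0.14,0.218,0,0.274,-1]
    - [0,0,0,0,0,0,-1]

```text
time: 8.3
ee_pos: [453.5, 43.0, 27.3]
ee_rot: [1.061, 2.26, -0.393]
force: [-0.3, 0.3, -1.9]
finger_gap: 46.8
grasp_force: 15.0
```

```bash
python3 - <<'E'
from h import *
s=ctrl.observe();print(s['qpos'].round(2),s['finger_gap'],s['force'])
L=orient(130,-40,-1);z=L.as_matrix()[:,2]
g=np.array([440,45,23.4])+18.7*z
p,r=pose();print(p-g,(r.inv()*L).as_rotvec(degrees=True).round(2))
plan(g,L,-1,2)
E
```

```text
[ 0.13  0.58  2.06 -1.42  0.58  0.71] 46.768367493684565 [-0.27393511  0.32471661 -1.86728701]
[ 5.76041945  7.1682295  18.2292825 ] [-0.8  -0.66  0.01]
rows 2 rot 1.0
[[-0.067,-0.055,0.0,0.085,-0.073,0.128,-1],[-0.067,-0.055,0.0,0.086,-0.074,0.127,-1]]
```

Joint 4 has reached its limit in this pose. I'll fit the arm's kinematics from the logged poses so I can check reachability of the remaining poses before moving.

```bash
cat > kin.py <<'E'
from h import *
from scipy.optimize import least_squares
D=[([1.0107,.3811,1.2981,0,1.4636,-.2153],[185.78,517.43,238.3],[-.5388,-3.0946,.0018]),
([-.51,.36,1.94,.84,1.32,-.76],[423.3,105.5,161.05],[-1.873,-1.565,-.873]),
([-.09,.24,2.13,-.69,.18,-.71],[453.2,46.8,130.3],[.381,2.467,-.107]),
([.1,.38,2.05,-1.16,.57,.3],[446.8,37.4,101.2],[.971,2.298,-.352]),
([.13,.58,2.06,-1.42,.58,.71],[453.5,43.0,27.3],[1.061,2.26,-.393])]
def RR(q,c,s4=1):
    return R.from_euler('ZYZYZ',[q[0],q[1]+q[2],s4*q[3],q[4],q[5]+c])
def fk(q,P):
    a,d,L2,L3,Lt,e,g,c,f=P
    r=RR(q,c)
    w=R.from_euler('Z',q[0]).apply([a+L2*np.sin(q[1])+L3*np.sin(q[1]+q[2])+f*np.cos(q[1]+q[2]),e,d+L2*np.cos(q[1])+L3*np.cos(q[1]+q[2])-f*np.sin(q[1]+q[2])])
    return w+Lt*r.apply([0,0,1]),r
def res(P):
    o=[]
    for q,p,v in D:
        x,r=fk(q,P);o+=list((x-p)/5)+list((R.from_rotvec(v).inv()*r).as_rotvec()*50)
    return o
lo=[-300,0,100,100,50,-250,-1,-4,-100];hi=[300,700,800,800,450,250,1,4,100]
best=min((least_squares(res,[0,200,400,400,200,s*110,0,c,0],bounds=(lo,hi)) for c in(0,1.57,3.14,-1.57) for s in(1,-1)),key=lambda s:s.cost)
P=best.x
LO=np.array([-3.11,-.89,.22,-1.42,.17,-2.88]);HI=np.array([3.11,2.33,2.48,4.56,2.85,2.88])
def ik(p,r,seeds=25):
    rng=np.random.default_rng(0);out=None
    f=lambda q:(lambda x,rr:np.r_[(x-p)/100,(r.inv()*rr).as_rotvec()])(*fk(q,P))
    for i in range(seeds):
        s=least_squares(f,rng.uniform([-.9,0,1,-1.3,.2,-2.8],[.9,1.2,2.4,3,2.5,2.8]),bounds=(LO-0.001,HI+.001))
        m=min((s.x-LO).min(),(HI-s.x).min())
        if s.cost<1e-5 and (out is None or m>out[0]):out=(m,s.x)
    return None if out is None else (out[0].round(2),out[1].round(2))
E
python3 - <<'E'
from kin import *
print(P.round(2),best.cost,np.round(res(P),1).reshape(5,6))
G=18.7
def tcp(g,o):return np.array(g)+G*o.as_matrix()[:,2]
for h in(90,105,120,150,170): 
  o=orient(h,-40,-1);print('lay',h,ik(tcp([440,40,23.4],o),o,12))
for ys in(1,-1):
  for h in range(75,300,30):
    for t in(-50,-70):
      o=orient(h,t,ys);print('fin',ys,h,t,ik(tcp([618.5,-143,172],o),o,12))
  for h in (90,105,120,170):
    for t in(20,40):
      o=orient(h,t,ys);print('reg',ys,h,t,ik(tcp([440,40,23.4],o),o,12))
E
```

```text
Traceback (most recent call last):
  File "kin.py", line 21, in <module>
    best=min((least_squares(res,[0,200,400,400,200,s*110,0,c,0],bounds=(lo,hi)) for c in(0,1.57,3.14,-1.57) for s in(1,-1)),key=lambda s:s.cost)
  File "kin.py", line 21, in <genexpr>
    best=min((least_squares(res,[0,200,400,400,200,s*110,0,c,0],bounds=(lo,hi)) for c in(0,1.57,3.14,-1.57) for s in(1,-1)),key=lambda s:s.cost)
              ~~~~~~~~~~~~~^^^^^^^^^^^^^^^^^^^^^^^^^^^^^^^^^^^^^^^^^^^^^^^^^^^^
  File "kin.py", line 18, in res
    x,r=fk(q,P);o+=list((x-p)/5)+list((R.from_rotvec(v).inv()*r).as_rotvec()*50)
        ~~^^^^^
  File "kin.py", line 12, in fk
    r=RR(q,c)
  File "kin.py", line 9, in RR
    return R.from_euler('ZYZYZ',[q[0],q[1]+q[2],s4*q[3],q[4],q[5]+c])
           ~~~~~~~~~~~~^^^^^^^^^^^^^^^^^^^^^^^^^^^^^^^^^^^^^^^^^^^^^^
  File "scipy/spatial/transform/_rotation.pyx", line 1413, in scipy.spatial.transform._rotation.Rotation.from_euler
ValueError: Expected axis specification to be a non-empty string of upto 3 characters, got ZYZYZ
```

```bash
python3 - <<'E'
s=open('kin.py').read()
s=s.replace("return R.from_euler('ZYZYZ',[q[0],q[1]+q[2],s4*q[3],q[4],q[5]+c])","return R.from_euler('ZYZ',[q[0],q[1]+q[2],s4*q[3]])*R.from_euler('YZ',[q[4],q[5]+c])")
open('kin.py','w').write(s)
E
cat > t.py <<'E'
from kin import *
print(P.round(2),best.cost,np.round(res(P),1).reshape(5,6))
G=18.7
def tcp(g,o):return np.array(g)+G*o.as_matrix()[:,2]
for h in(90,105,120,150,170): 
  o=orient(h,-40,-1);print('lay',h,ik(tcp([440,40,23.4],o),o,12))
for ys in(1,-1):
  for h in range(75,300,30):
    for t in(-50,-70):
      o=orient(h,t,ys);print('fin',ys,h,t,ik(tcp([618.5,-143,172],o),o,12))
  for h in (90,105,120,170):
    for t in(20,40):
      o=orient(h,t,ys);print('reg',ys,h,t,ik(tcp([440,40,23.4],o),o,12))
E
python3 t.py
```

```text
[ -2.38 130.66 536.33 351.57 251.66 117.6   -1.     1.57 100.  ] 0.6942326599898795 [[-0.2 -0.3  0.2 -0.   0.  -0. ]
 [ 0.4 -0.2 -0.  -0.1 -0.3 -0.2]
 [-0.1  0.3 -0.4  0.   0.4 -0. ]
 [-0.1  0.1  0.  -0.1  0.1  0.1]
 [ 0.2 -0.5  0.2 -0.  -0.   0.1]]
lay 90 (np.float64(0.55), array([ 0.16,  0.69,  1.82, -0.87,  0.98,  0.79]))
lay 105 (np.float64(0.34), array([ 0.16,  0.66,  1.93, -1.08,  0.81,  0.77]))
lay 120 (np.float64(0.06), array([ 0.14,  0.64,  2.04, -1.36,  0.65,  0.82]))
lay 150 (np.float64(0.24), array([-0.01,  0.62,  2.24,  3.91,  0.47,  1.27]))
lay 170 (np.float64(0.14), array([-0.18,  0.62,  2.34,  3.13,  0.52,  1.57]))
fin 1 75 -50 (np.float64(0.07), array([-0.13,  0.73,  1.17, -0.87,  1.45, -2.81]))
fin 1 75 -70 (np.float64(0.22), array([-0.07,  0.83,  1.18, -1.18,  1.58, -2.66]))
fin 1 105 -50 None
fin 1 105 -70 None
fin 1 135 -50 None
fin 1 135 -70 (np.float64(0.49), array([-0.23,  0.58,  1.84,  4.07,  0.67, -2.17]))
fin 1 165 -50 (np.float64(-0.0), array([-0.47,  0.44,  1.79,  1.28,  0.17,  0.15]))
fin 1 165 -70 (np.float64(0.44), array([-0.5 ,  0.53,  1.97,  2.75,  0
[... 2478 characters left out ...]
  0.86,  0.85,  2.25,  2.45]))
reg -1 90 20 (np.float64(0.57), array([-0.36,  0.57,  1.91,  0.44,  0.84, -0.69]))
reg -1 90 40 (np.float64(0.58), array([-0.51,  0.67,  1.9 ,  0.69,  1.08, -1.  ]))
reg -1 105 20 (np.float64(0.63), array([-0.34,  0.59,  1.85,  0.36,  0.93, -0.85]))
reg -1 105 40 (np.float64(0.69), array([-0.46,  0.7 ,  1.79,  0.54,  1.21, -1.06]))
reg -1 120 20 (np.float64(0.68), array([-0.31,  0.61,  1.8 ,  0.27,  1.01, -1.01]))
reg -1 120 40 (np.float64(0.78), array([-0.4 ,  0.72,  1.7 ,  0.41,  1.33, -1.15]))
reg -1 170 20 (np.float64(0.79), array([-0.18,  0.65,  1.69, -0.  ,  1.15, -1.57]))
reg -1 170 40 (np.float64(0.98), array([-0.18,  0.79,  1.5 , -0.  ,  1.55, -1.57]))
```

Kinematic fit is good to about 2 mm. I'll lay the funnel at heading 95°, regrasp with a half-turn, and finish with the tool leaning left (heading 240°). All three poses are well inside the joint ranges.

```bash
python3 - <<'E'
from h import *
L=orient(95,-40,-1);z=L.as_matrix()[:,2]
g=np.array([425,35,23.4])+18.7*z
p,r=pose();q=plan(p+[0,0,50],r,-1,2)
q=plan(g+[0,0,60],L,-1,None,*q)
plan(g+[0,0,1],L,-1,4,*q)
E
```

```text
rows 2 rot 0.0
[[0.0,0.0,0.0,-0.264,-0.005,-0.322,-1],[0.0,0.0,0.0,-0.264,-0.005,-0.322,-1]]
rows 5 rot 34.5
[[0.718,-0.015,0.898,0.023,-0.113,0.018,-1],[0.718,-0.015,0.898,0.013,-0.113,0.026,-1],[0.718,-0.015,0.898,0.002,-0.111,0.035,-1],[0.718,-0.015,0.898,-0.008,-0.108,0.043,-1],[0.718,-0.015,0.898,-0.018,-0.103,0.051,-1]]
rows 4 rot 0.0
[[0.0,0.0,0.0,0.158,-0.0,0.188,-1],[0.0,0.0,0.0,0.158,-0.0,0.188,-1],[0.0,0.0,0.0,0.158,-0.0,0.188,-1],[0.0,0.0,0.0,0.158,-0.0,0.188,-1]]
```

Call:
jog_arm:
  increments:
    - [0,0,0,-0.264,-0.005,-0.322,-1]
    - [0,0,0,-0.264,-0.005,-0.322,-1]

```text
time: 8.55
ee_pos: [453.0, 42.7, 78.9]
ee_rot: [1.061, 2.259, -0.392]
force: [-0.0, 0.6, -1.1]
finger_gap: 46.6
grasp_force: 15.0
```

Call:
jog_arm:
  increments:
    - [0.718,-0.015,0.898,0.023,-0.113,0.018,-1]
    - [0.718,-0.015,0.898,0.013,-0.113,0.026,-1]
    - [0.718,-0.015,0.898,0,-0.111,0.035,-1]
    - [0.718,-0.015,0.898,-0.008,-0.108,0.043,-1]
    - [0.718,-0.015,0.898,-0.018,-0.103,0.051,-1]

```text
time: 9.18
ee_pos: [425.6, 22.7, 70.2]
ee_rot: [1.731, 1.88, -0.627]
force: [0.3, 0.1, -2.5]
finger_gap: 46.3
grasp_force: 15.0
```

Call:
jog_arm:
  increments:
    - [0,0,0,0,0,0,-1]

```text
time: 9.3
ee_pos: [426.3, 22.6, 70.1]
ee_rot: [1.727, 1.883, -0.625]
force: [-0.6, -0.4, -1.5]
finger_gap: 46.3
grasp_force: 15.0
```

```bash
python3 - <<'E'
from h import *
s=ctrl.observe();print(s['qpos'].round(2),s['finger_gap'],s['force'])
L=orient(95,-40,-1);z=L.as_matrix()[:,2]
g=np.array([425,35,23.4])+18.7*z
p,r=pose();print(p-g,(r.inv()*L).as_rotvec(degrees=True).round(2))
plan(g+[0,0,5],L,-1,4)
E
```

```text
[ 0.15  0.54  1.87 -0.87  1.    0.65] 46.277048214862674 [-0.58180681 -0.42540264 -1.52757197]
[ 0.25043808 -0.41417575 60.98268804] [ 0.13 -0.02 -0.08]
rows 4 rot 0.2
[[0.006,-0.001,-0.003,0.151,-0.002,0.178,-1],[0.006,-0.001,-0.003,0.151,-0.001,0.178,-1],[0.006,-0.001,-0.003,0.151,-0.001,0.178,-1],[0.006,-0.001,-0.003,0.151,-0.001,0.178,-1]]
```

Precise tracking. I'll lower it to near contact and then the last 5 mm in small steps.

Call:
jog_arm:
  increments:
    - [0.006,0,0,0.151,0,0.178,-1]
    - [0.006,0,0,0.151,0,0.178,-1]
    - [0.006,0,0,0.151,0,0.178,-1]
    - [0.006,0,0,0.151,0,0.178,-1]
    - [0,0,0,0,0,0,-1]

```text
time: 9.93
ee_pos: [426.0, 23.2, 12.4]
ee_rot: [1.728, 1.883, -0.631]
force: [-0.5, 0.1, -1.3]
finger_gap: 45.6
grasp_force: 15.0
```

Call:
jog_arm:
  increments:
    - [0,0,0,0.021,0,0.026,-1]
    - [0,0,0,0.021,0,0.026,-1]
    - [0,0,0,0,0,0,-1]

```text
time: 10.3
ee_pos: [426.4, 23.1, 10.7]
ee_rot: [1.727, 1.88, -0.629]
force: [-1.6, 3.5, 12.6]
finger_gap: 46.0
grasp_force: 15.0
```

Contact with 12 N. I'll ease off 1 mm, open, and retreat.

Call:
jog_arm:
  increments:
    - [0,0,0,-0.011,0,-0.013,-1]
    - [0,0,0,0,0,0,1]
    - [0,0,0,0,0,0,1]
    - [0,0,0,0,0,0,1]
    - [0,0,0,0,0,0,1]

```text
time: 10.92
ee_pos: [426.1, 23.1, 10.5]
ee_rot: [1.729, 1.882, -0.63]
force: [-0.6, 0.2, -0.4]
finger_gap: 83.5
grasp_force: 0.0
```

Call:
jog_arm:
  increments:
    - [0,0,0,0,0,0,1]
    - [0,0,0,0,0,0,1]
    - [0,0,0,0,0,-0.6,1]
    - [0,0,0,0,0,-0.9,1]
    - [0,0,0,0,0,-0.9,1]

```text
time: 11.55
ee_pos: [417.8, 116.4, 122.0]
ee_rot: [1.729, 1.883, -0.63]
force: [0.6, -0.8, 0.1]
finger_gap: 88.3
grasp_force: 0.0
```

```bash
python3 - <<'E'
from h import *
s=ctrl.observe();print(s['ee_pos'],s['finger_gap'],s['force'])
a=grab('side','s5.png');b=grab('top','t5.png')
P=[425,40,20]
W=np.zeros((600,800,3),np.uint8)
for i,d in enumerate((a,b)):
    c=proj(d,P).astype(int);print(c)
    W[:,i*400:i*400+400]=cv2.resize(d['image'][c[1]-45:c[1]+45,c[0]-30:c[0]+30],(400,600))
cv2.imwrite('pics/z5.png',W[:,:,::-1])
E
```

```text
[417.7678941  116.37990154 122.02370332] 88.25238144375216 [ 0.55566423 -0.82887578  0.13001576]
[267 237]
[282 235]
```

View pics/z5.png

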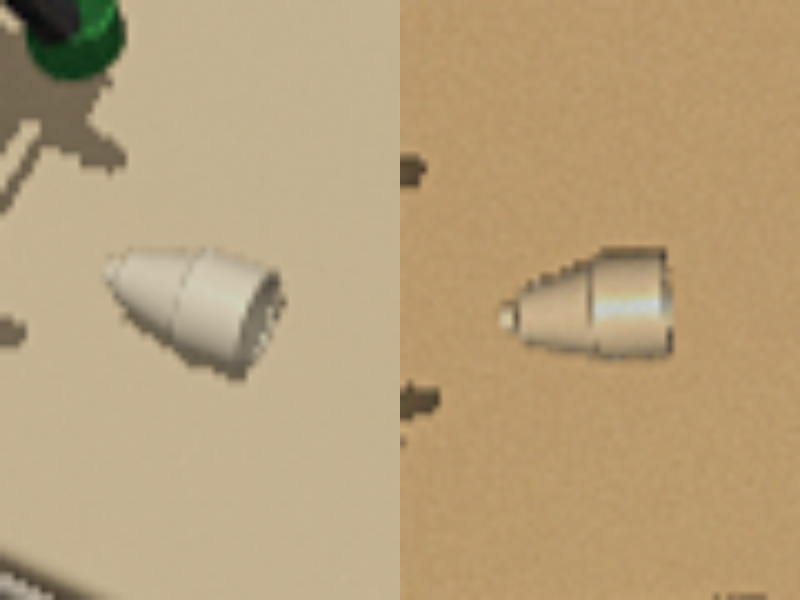

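The funnel lies on its side. In the top view the tip is at (267.4,237.7), the collar shoulder at (281.2,235.9), and the rim at (292,235.4), with the stem pointing +y.

```bash
python3 - <<'E'
from kin import *
b=grab('top');a=grab('side')
t=onz(b,(267.4,237.7),23);s=onz(b,(281.2,235.9),23);r=onz(b,(292,235.4),23)
print(t,s,r,np.linalg.norm(t-r),np.linalg.norm(s-r),np.degrees(np.arctan2(*(t-r)[1::-1])))
# side view: tip & shoulder
print(onz(a,(267-30+108/6.667,237-45+271/6.667),23), onz(a,(267-30+262/6.667,237-45+323/6.667),23))
E
```

```text
[418.50503469  83.58098267  23.        ] [423.2003578  43.6539817  23.       ] [424.25387164  12.33816648  23.        ] 71.47438692218914 31.33353115551296 94.61340482332737
[420.93523255  86.20012323  23.        ] [427.0064124   11.44553864  23.        ]
```

```bash
python3 - <<'E'
from h import *
T=orient(95,30,1);z=T.as_matrix()[:,2];g=np.array([425,29,24])+18.7*z
q=plan(g-100*z+[0,0,40],T,1)
print(g)
E
```

```text
rows 25 rot 179.9
[[0.688,-0.001,0.982,-0.071,-0.0,0.048,1],[0.688,-0.001,0.982,-0.07,0.01,0.047,1],[0.688,-0.001,0.982,-0.069,0.021,0.046,1],[0.688,-0.001,0.982,-0.066,0.031,0.044,1],[0.688,-0.001,0.982,-0.062,0.041,0.042,1]]
[[0.688,-0.001,0.982,-0.058,0.05,0.039,1],[0.688,-0.001,0.982,-0.052,0.058,0.035,1],[0.688,-0.001,0.982,-0.046,0.066,0.03,1],[0.688,-0.001,0.982,-0.039,0.072,0.025,1],[0.688,-0.001,0.982,-0.031,0.077,0.02,1]]
[[0.688,-0.001,0.982,-0.023,0.081,0.014,1],[0.688,-0.001,0.982,-0.014,0.084,0.008,1],[0.688,-0.001,0.982,-0.006,0.085,0.002,1],[0.688,-0.001,0.982,0.003,0.085,-0.004,1],[0.688,-0.001,0.982,0.012,0.084,-0.01,1]]
[[0.688,-0.001,0.982,0.02,0.081,-0.016,1],[0.688,-0.001,0.982,0.029,0.078,-0.022,1],[0.688,-0.001,0.982,0.036,0.072,-0.027,1],[0.688,-0.001,0.982,0.043,0.066,-0.032,1],[0.688,-0.001,0.982,0.05,0.059,-0.037,1]]
[[0.688,-0.001,0.982,0.056,0.051,-0.041,1],[0.688,-0.001,0.982,0.06,0.042,-0.044,1],[0.688,-0.001,0.982,0.064,0.032,-0.047,1],[0.688,-0.001,0.982,0.067,0.022,-0.049,1],[0.688,-0.001,0.982,0.069,0.011,-0.05,1]]
[424.18509381  38.31442043   7.80532495]
```

```bash
python3 - <<'E'
from h import *
T=orient(95,30,1);U=orient(95,30,-1);z=T.as_matrix()[:,2];g=np.array([425,29,24])+18.7*z
q=plan(g-100*z+[0,0,40],U,1)
E
```

```text
rows 12 rot 70.0
[[0.001,0.973,-0.001,-0.148,-0.001,0.1,1],[0.001,0.973,-0.001,-0.157,-0.001,0.084,1],[0.001,0.973,-0.001,-0.165,-0.001,0.068,1],[0.001,0.973,-0.001,-0.171,-0.001,0.05,1],[0.001,0.973,-0.001,-0.175,-0.001,0.033,1]]
[[0.001,0.973,-0.001,-0.177,-0.001,0.015,1],[0.001,0.973,-0.001,-0.178,-0.001,-0.003,1],[0.001,0.973,-0.001,-0.177,-0.001,-0.021,1],[0.001,0.973,-0.001,-0.174,-0.001,-0.039,1],[0.001,0.973,-0.001,-0.169,-0.001,-0.057,1]]
[[0.001,0.973,-0.001,-0.162,-0.001,-0.074,1],[0.001,0.973,-0.001,-0.154,-0.001,-0.09,1]]
```

Call:
jog_arm:
  increments:
    - [0,0.973,0,-0.148,0,0.1,1]
    - [0,0.973,0,-0.157,0,0.084,1]
    - [0,0.973,0,-0.165,0,0.068,1]
    - [0,0.973,0,-0.171,0,0.05,1]
    - [0,0.973,0,-0.175,0,0.033,1]

```text
time: 12.38
ee_pos: [422.0, 61.2, 125.3]
ee_rot: [2.031, 2.208, -0.192]
force: [0.3, -0.0, -0.6]
finger_gap: 88.3
grasp_force: 0.0
```

Call:
jog_arm:
  increments:
    - [0,0.973,0,-0.177,0,0.015,1]
    - [0,0.973,0,-0.178,0,-0.003,1]
    - [0,0.973,0,-0.177,0,-0.021,1]
    - [0,0.973,0,-0.174,0,-0.039,1]
    - [0,0.973,0,-0.169,0,-0.057,1]

```text
time: 13.0
ee_pos: [426.4, 8.3, 130.9]
ee_rot: [-1.955, -2.121, -0.317]
force: [0.3, -0.1, -0.5]
finger_gap: 88.2
grasp_force: 0.0
```

Call:
jog_arm:
  increments:
    - [0,0.973,0,-0.162,0,-0.074,1]
    - [0,0.973,0,-0.154,0,-0.09,1]
    - [0,0,1,0,0,0,1]
    - [0,0,1,0,0,0,1]
    - [0,0,1,0,0,0,1]

```text
time: 13.62
ee_pos: [428.1, -12.4, 132.9]
ee_rot: [-2.101, -1.655, -0.393]
force: [-0.1, 0.8, 0.2]
finger_gap: 87.8
grasp_force: 0.0
```

Call:
jog_arm:
  increments:
    - [0,0,1,0,0,0,1]
    - [0,0,1,0,0,0,1]
    - [0,0,1,0,0,0,1]
    - [0,0,1,0,0,0,1]
    - [0,0,1,0,0,0,1]

```text
time: 14.25
ee_pos: [428.1, -12.3, 133.0]
ee_rot: [-2.42, -1.039, -0.221]
force: [-0.4, -0.7, -0.3]
finger_gap: 88.3
grasp_force: 0.0
```

```bash
python3 - <<'E'
from h import *
s=ctrl.observe();print(s['time'],s['qpos'].round(2),s['ee_pos'],s['force'])
p,r=pose();print(r.as_matrix().round(2), (r.inv()*orient(95,30,1)).as_rotvec(degrees=True).round(1))
E
```

```text
14.25 [-0.56  0.39  1.75  0.42  1.35  0.03] [428.11373805 -12.32825991 132.99294923] [-0.42094382 -0.71030783 -0.3472028 ]
[[ 0.7   0.72 -0.04]
 [ 0.64 -0.59  0.5 ]
 [ 0.33 -0.38 -0.87]] [-1.000e-01  1.000e-01  1.315e+02]
```

Call:
jog_arm:
  increments:
    - [0,0,1,0,0,0,1]
    - [0,0,1,0,0,0,1]
    - [0,0,1,0,0,0,1]
    - [0,0,1,0,0,0,1]
    - [0,0,1,0,0,0,1]

```text
time: 14.88
ee_pos: [428.1, -12.3, 133.0]
ee_rot: [-2.59, -0.375, -0.039]
force: [0.4, -0.3, -0.5]
finger_gap: 88.6
grasp_force: 0.0
```

Call:
jog_arm:
  increments:
    - [0,0,1,0,0,0,1]
    - [0,0,1,0,0,0,1]
    - [0,0,1,0,0,0,1]
    - [0,0,1,0,0,0,1]
    - [0,0,1,0,0,0,1]

```text
time: 15.5
ee_pos: [428.1, -12.3, 133.0]
ee_rot: [-2.606, 0.309, 0.145]
force: [0.4, -0.9, 1.1]
finger_gap: 88.4
grasp_force: 0.0
```

Call:
jog_arm:
  increments:
    - [0,0,1,0,0,0,1]
    - [0,0,1,0,0,0,1]
    - [0,0,1,0,0,0,1]
    - [0,0,1,0,0,0,1]
    - [0,0,1,0,0,0,1]

```text
time: 16.12
ee_pos: [428.1, -12.3, 133.0]
ee_rot: [-2.465, 0.984, 0.322]
force: [-0.5, 0.1, 0.1]
finger_gap: 87.8
grasp_force: 0.0
```

Call:
jog_arm:
  increments:
    - [0,0,1,0,0,0,1]
    - [0,0,1,0,0,0,1]
    - [0,0,1,0,0,0,1]
    - [0,0,1,0,0,0,1]
    - [0,0,1,0,0,0,1]

```text
time: 16.75
ee_pos: [428.1, -12.3, 133.0]
ee_rot: [-2.17, 1.621, 0.486]
force: [-0.8, 0.5, 0.7]
finger_gap: 88.3
grasp_force: 0.0
```

Call:
jog_arm:
  increments:
    - [0,0,1,0,0,0,1]
    - [0,0,0.9,0,0,0,1]
    - [0,0,0,0,0,0,1]

```text
time: 17.12
ee_pos: [428.3, -12.2, 133.2]
ee_rot: [-2.022, 1.842, 0.541]
force: [-0.5, 0.2, 0.3]
finger_gap: 88.0
grasp_force: 0.0
```

```bash
python3 - <<'E'
from h import *
s=ctrl.observe();print(s['time'],s['qpos'].round(2),s['ee_pos'],s['force'])
T=orient(95,30,1);z=T.as_matrix()[:,2];g=np.array([425,29,24])+18.7*z
q=plan(g-60*z,T,1);q=plan(g,T,1,4,*q)
E
```

```text
17.125 [-0.56  0.39  1.75  0.42  1.36  2.32] [428.27877762 -12.19388978 133.24830374] [-0.51448772  0.22600191  0.30815935]
rows 2 rot 0.4
[[0.001,0.007,0.029,0.158,-0.002,0.616,1],[0.001,0.007,0.029,0.157,-0.002,0.616,1]]
rows 4 rot 0.0
[[0.0,0.0,0.0,0.0,0.0,0.25,1],[0.0,0.0,0.0,0.0,0.0,0.25,1],[0.0,0.0,0.0,0.0,0.0,0.25,1],[0.0,0.0,0.0,0.0,0.0,0.25,1]]
```

Call:
jog_arm:
  increments:
    - [0,0.007,0.029,0.158,0,0.616,1]
    - [0,0.007,0.029,0.157,0,0.616,1]
    - [0,0,0,0,0,0,1]

```text
time: 17.5
ee_pos: [426.0, 9.4, 59.4]
ee_rot: [-2.02, 1.847, 0.546]
force: [-0.4, 0.0, -0.3]
finger_gap: 88.1
grasp_force: 0.0
```

Call:
jog_arm:
  increments:
    - [0,0,0,0,0,0.25,1]
    - [0,0,0,0,0,0.25,1]
    - [0,0,0,0,0,0.25,1]
    - [0,0,0,0,0,0.22,1]
    - [0,0,0,0,0,0,1]

```text
time: 18.12
ee_pos: [425.0, 37.8, 10.5]
ee_rot: [-2.02, 1.846, 0.539]
force: [0.3, 0.2, -0.2]
finger_gap: 88.1
grasp_force: 0.0
```

```bash
python3 - <<'E'
from h import *
s=ctrl.observe();print(s['force'])
T=orient(95,30,1);z=T.as_matrix()[:,2];g=np.array([425,29,24])+18.7*z
print(pose()[0]-g);plan(g,T,1,1)
E
```

```text
[ 0.28193161  0.15251423 -0.2400491 ]
[ 0.77744073 -0.53791477  2.66254579]
rows 1 rot 0.2
[[-0.007,-0.006,0.026,0.013,0.012,0.043,1]]
```

Then close. The grip will be firm but modest.

Call:
jog_arm:
  increments:
    - [0,0,0.026,0.013,0.012,0.035,1]
    - [0,0,0,0,0,0,-1]
    - [0,0,0,0,0,0,-1]
    - [0,0,0,0,0,0,-1]
    - [0,0,0,0,0,0,-1]
  force: 15

```text
time: 18.75
ee_pos: [424.3, 38.0, 8.3]
ee_rot: [-2.018, 1.85, 0.538]
force: [0.7, -0.5, -0.3]
finger_gap: 50.0
grasp_force: 0.0
```

Call:
jog_arm:
  increments:
    - [0,0,0,0,0,0,-1]
    - [0,0,0,0,0,0,-1]
    - [0,0,0,0,0,0,-1]

```text
time: 19.12
ee_pos: [424.3, 38.0, 8.3]
ee_rot: [-2.018, 1.85, 0.538]
force: [-0.2, -0.7, 1.3]
finger_gap: 45.9
grasp_force: 15.0
```

```bash
python3 - <<'E'
from kin import *
s=ctrl.observe();print(s['qpos'].round(2),s['finger_gap'],s['force'],s['ee_pos'])
p,r=pose();print((r.inv()*orient(95,30,1)).as_rotvec(degrees=True).round(2))
g=p-18.7*r.as_matrix()[:,2];print('grip',g)
q=plan(p+[0,0,130],r,-1,3)
# intermediate: pitch to tilt -60 keeping heading, then yaw
for h,t,pos in((95,30,[425,29,150]),(240,-60,[600,-160,230]),(240,-60,[618.5,-143,172]),(225,-60,[618.5,-143,172])):
    o=orient(h,t,1);print(h,t,ik(np.array(pos)+18.7*o.as_matrix()[:,2],o))
E
```

```text
[-0.46  0.61  1.91  0.54  0.98  2.21] 45.872293331636214 [-0.24225526 -0.66397268  1.32663886] [424.31850767  38.0128634    8.25161851]
[-0.08 -0.06 -0.02]
grip [425.10570214  28.71446322  24.45686701]
rows 3 rot 0.0
[[0.0,0.0,0.0,-0.36,-0.001,-0.626,-1],[0.0,0.0,0.0,-0.36,-0.001,-0.626,-1],[0.0,0.0,0.0,-0.36,-0.001,-0.626,-1]]
95 30 (np.float64(0.49), array([-0.47,  0.37,  1.79,  0.46,  1.3 ,  2.39]))
240 -60 (np.float64(1.12), array([-0.79,  0.6 ,  1.36,  0.99,  1.59, -0.47]))
240 -60 (np.float64(1.09), array([-0.75,  0.68,  1.39,  1.01,  1.5 , -0.54]))
225 -60 (np.float64(0.93), array([-0.75,  0.62,  1.55,  1.14,  1.26, -0.52]))
```

```bash
python3 - <<'E'
from h import *
from scipy.optimize import minimize_scalar
p,r=pose();q=(p+[0,0,130],r)
F=orient(240,-60,1)
f=lambda a:np.linalg.norm(((r*R.from_rotvec([0,0,a],degrees=True)).inv()*F).as_rotvec(degrees=True))
m=minimize_scalar(f,bounds=(-220,-80),method='bounded');print(m.x,m.fun)
r2=r*R.from_rotvec([0,0,-150],degrees=True);print(f(-150))
C=np.array([0,0,0]);off=r.inv().apply(np.array([425,29,23])-p);print('off',off.round(1))
goal=np.array([618.5,-143,238])-F.apply(off);print(goal)
plan(goal,F,-1,None,q[0],r2)
E
```

```text
-153.98906177408622 38.00120388880613
38.2023090326096
off [  0.5   0.1 -17.3]
[ 625.79788982 -130.19519887  228.94523512]
rows 6 rot 38.2
[[-0.456,0.952,-0.107,-0.018,0.608,-0.474,-1],[-0.456,0.952,-0.107,0.021,0.63,-0.444,-1],[-0.456,0.952,-0.107,0.056,0.651,-0.41,-1],[-0.456,0.952,-0.107,0.088,0.67,-0.371,-1],[-0.456,0.952,-0.107,0.115,0.688,-0.329,-1]]
[[-0.456,0.952,-0.107,0.138,0.704,-0.283,-1]]
```

Call:
jog_arm:
  increments:
    - [0,0,0,-0.36,0,-0.626,-1]
    - [0,0,0,-0.36,0,-0.626,-1]
    - [0,0,0,-0.36,0,-0.626,-1]
    - [0,0,-1,0,0,0,-1]
    - [0,0,-1,0,0,0,-1]
  force: 25

```text
time: 19.75
ee_pos: [424.0, 38.0, 138.5]
ee_rot: [-2.18, 1.608, 0.477]
force: [0.1, 1.0, -2.1]
finger_gap: 45.6
grasp_force: 25.0
```

Call:
jog_arm:
  increments:
    - [0,0,-1,0,0,0,-1]
    - [0,0,-1,0,0,0,-1]
    - [0,0,-1,0,0,0,-1]
    - [0,0,-1,0,0,0,-1]
    - [0,0,-1,0,0,0,-1]

```text
time: 20.38
ee_pos: [423.9, 38.0, 138.0]
ee_rot: [-2.472, 0.97, 0.315]
force: [0.6, -0.8, -1.5]
finger_gap: 45.4
grasp_force: 25.0
```

Call:
jog_arm:
  increments:
    - [0,0,-1,0,0,0,-1]
    - [0,0,-1,0,0,0,-1]
    - [0,0,-1,0,0,0,-1]
    - [0,0,-1,0,0,0,-1]
    - [0,0,-1,0,0,0,-1]

```text
time: 21.0
ee_pos: [423.9, 38.0, 138.0]
ee_rot: [-2.609, 0.294, 0.138]
force: [-0.0, 0.6, -1.4]
finger_gap: 45.4
grasp_force: 25.0
```

Call:
jog_arm:
  increments:
    - [0,0,-1,0,0,0,-1]
    - [0,0,-1,0,0,0,-1]
    - [0,0,-1,0,0,0,-1]
    - [0,0,-1,0,0,0,-1]
    - [0,0,-1,0,0,0,-1]

```text
time: 21.62
ee_pos: [423.9, 38.0, 138.0]
ee_rot: [-2.59, -0.391, -0.045]
force: [-0.8, -0.2, -2.0]
finger_gap: 45.5
grasp_force: 25.0
```

Call:
jog_arm:
  increments:
    - [0,0,-1,0,0,0,-1]
    - [0,0,-1,0,0,0,-1]
    - [0,0,-1,0,0,0,-1]
    - [0,0,-1,0,0,0,-1]
    - [0,0,-1,0,0,0,-1]

```text
time: 22.25
ee_pos: [423.9, 38.0, 138.0]
ee_rot: [-2.417, -1.055, -0.226]
force: [0.5, 0.3, -1.3]
finger_gap: 45.9
grasp_force: 25.0
```

Call:
jog_arm:
  increments:
    - [0,0,-1,0,0,0,-1]
    - [0,0,-1,0,0,0,-1]
    - [0,0,-1,0,0,0,-1]
    - [0,0,0,0,0,0,-1]

```text
time: 22.75
ee_pos: [423.9, 38.0, 138.0]
ee_rot: [-2.244, -1.427, -0.329]
force: [-0.5, 0.1, -2.4]
finger_gap: 45.5
grasp_force: 25.0
```

```bash
python3 - <<'E'
from h import *
s=ctrl.observe();print(s['time'],s['qpos'].round(2),s['finger_gap'],s['force'],s['ee_pos'])
F=orient(240,-60,1);off=np.array([.5,.1,-17.3])
plan(np.array([605,-130,245])-F.apply(off),F,-1,8)
E
```

```text
22.75 [-0.46  0.36  1.79  0.46  1.31 -0.22] 45.51241755753213 [-0.50882829  0.12355544 -2.35128554] [423.94206332  38.01864447 138.02633163]
rows 8 rot 38.2
[[-0.342,0.715,-0.082,0.003,0.418,-0.354,-1],[-0.342,0.715,-0.082,0.025,0.43,-0.338,-1],[-0.342,0.715,-0.082,0.046,0.442,-0.32,-1],[-0.342,0.715,-0.082,0.065,0.454,-0.299,-1],[-0.342,0.715,-0.082,0.083,0.465,-0.277,-1]]
[[-0.342,0.715,-0.082,0.099,0.475,-0.254,-1],[-0.342,0.715,-0.082,0.113,0.485,-0.229,-1],[-0.342,0.715,-0.082,0.125,0.494,-0.202,-1]]
```

Call:
jog_arm:
  increments:
    - [-0.342,0.715,-0.082,0.003,0.418,-0.354,-1]
    - [-0.342,0.715,-0.082,0.025,0.43,-0.338,-1]
    - [-0.342,0.715,-0.082,0.046,0.442,-0.32,-1]
    - [-0.342,0.715,-0.082,0.065,0.454,-0.299,-1]
    - [-0.342,0.715,-0.082,0.083,0.465,-0.277,-1]

```text
time: 23.38
ee_pos: [542.4, -59.7, 199.7]
ee_rot: [-2.141, -1.283, -0.874]
force: [0.4, -0.2, -1.0]
finger_gap: 45.8
grasp_force: 25.0
```

Call:
jog_arm:
  increments:
    - [-0.342,0.715,-0.082,0.099,0.475,-0.254,-1]
    - [-0.342,0.715,-0.082,0.113,0.485,-0.229,-1]
    - [-0.342,0.715,-0.082,0.125,0.494,-0.202,-1]
    - [0,0,0,0,0,0,-1]
    - [0,0,0,0,0,0,-1]

```text
time: 24.0
ee_pos: [612.0, -116.6, 235.7]
ee_rot: [-2.041, -1.179, -1.177]
force: [0.3, 0.4, -2.5]
finger_gap: 45.6
grasp_force: 25.0
```

```bash
python3 - <<'E'
from h import *
s=ctrl.observe();print(s['time'],s['qpos'].round(2),s['finger_gap'],s['force'],s['ee_pos'])
p,r=pose();F=orient(240,-60,1);print((r.inv()*F).as_rotvec(degrees=True).round(2),p+r.apply([.5,.1,-17.3]))
a=grab('side','s6.png');b=grab('top','t6.png')
W=np.zeros((600,800,3),np.uint8)
for i,d in enumerate((a,b)):
    c=proj(d,[612,-137,190]).astype(int);print(c)
    W[:,i*400:i*400+400]=cv2.resize(d['image'][c[1]-45:c[1]+45,c[0]-30:c[0]+30],(400,600),interpolation=2)
cv2.imwrite('pics/z6.png',W[:,:,::-1])
E
```

```text
24.0 [-0.74  0.56  1.38  1.01  1.57 -0.43] 45.60696350975105 [ 0.3178446   0.37563875 -2.52342727] [ 611.97686924 -116.5686807   235.72726143]
[-0.11 -0.   -0.05] [ 604.72614013 -129.39382428  244.80980621]
[351 175]
[345 156]
```

View pics/z6.png

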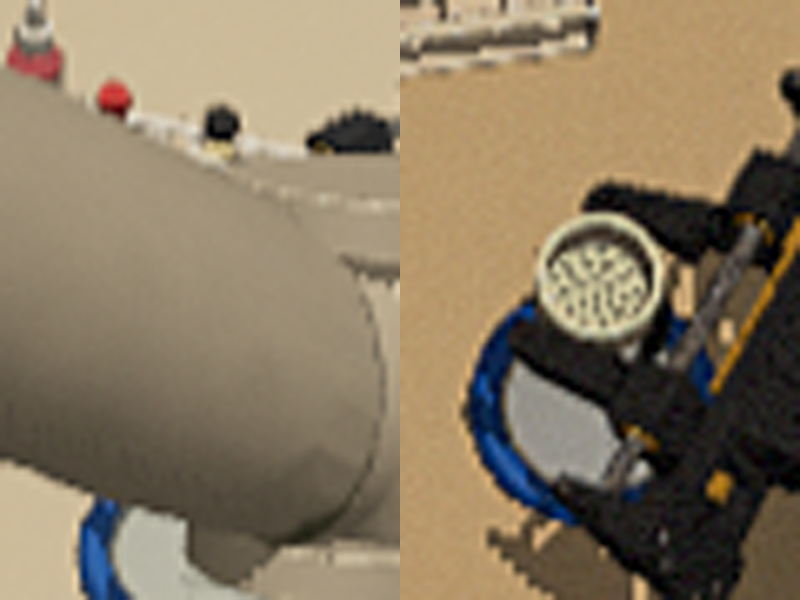

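The funnel is stem down, with the perforated plate visible through the open rim at top (345,152.5). The forearm hides the side view. I'll measure the rim in the top view and compare it with the sleeve in the first top picture, so camera bias cancels.

```bash
python3 - <<'E'
from h import *
b=grab('top');t0=dict(b);t0['image']=cv2.imread('pics/t0.png')[:,:,::-1].copy()
# sleeve in first picture
g=cv2.cvtColor(t0['image'],cv2.COLOR_RGB2GRAY)
m=np.zeros_like(g);m[148:169,333:361]=(g[148:169,333:361]<75)
ys,xs=np.nonzero(m);print('slv rows/cols',ys.min(),ys.max(),xs.min(),xs.max())
for P in([618.5,-143,147],):
    th=np.linspace(0,6.28,60);E=np.array([proj(t0,[P[0]+23*np.cos(t),P[1]+23*np.sin(t),P[2]]) for t in th]);print('pred rim',E.min(0),E.max(0),E.mean(0))
    E=np.array([proj(t0,[P[0]+58*np.cos(t),P[1]+58*np.sin(t),8]) for t in th]);print('pred ring',E.min(0),E.max(0))
c,s,m=blob(t0,(100,120,60),(130,255,255),(318,140,370,200));print('ring bbox',s)
# funnel rim now
c,s,m=blob(b,(15,5,140),(45,90,255),(333,140,358,165));k=max(cv2.findContours(m.astype(np.uint8),0,1)[0],key=cv2.contourArea)
(cc,rad)=cv2.minEnclosingCircle(k);print('rim',c,s,cc,rad,onz(b,cc,260.5),onz(b,cv2.fitEllipse(k)[0],260.5))
p,r=pose();C=p+r.apply([.5,.1,-17.3]);E=np.array([proj(b,[C[0]+23*np.cos(t),C[1]+23*np.sin(t),C[2]+16]) for t in th]);print('pred',E.min(0),E.max(0))
W=[cv2.resize(t0['image'][140:196,318:374],(400,400),interpolation=0),cv2.resize(b['image'][130:186,318:374],(400,400),interpolation=0)]
cv2.imwrite('pics/z7.png',np.hstack(W)[:,:,::-1])
E
```

```text
slv rows/cols 151 168 333 360
pred rim [338.19042343 150.20274722] [355.40015342 166.84267169] [346.78807176 158.37455081]
pred ring [324.5856085  152.60720032] [362.68033564 189.67096165]
ring bbox [326 154  37  36 365]
rim [344.25853659 152.41463415] [335 143  20  19 205] (344.5, 151.68182373046875) 9.647821426391602 [ 603.17659664 -129.35715341  260.5       ] [ 603.33712999 -129.28874175  260.5       ]
pred [334.6749976 141.5303956] [354.17627881 160.31088667]
```

View pics/z7.png

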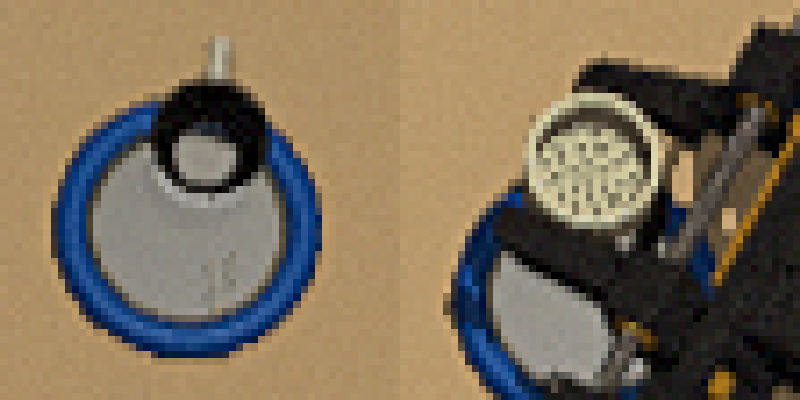

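The kinematic prediction and the camera agree to about 2 mm. Relative to the sleeve, the funnel has to move about +14.4 in x and -13.7 in y. The sleeve rim is at cols 338.8–355 and the funnel rim at cols 334.7–354.3.

```bash
python3 - <<'E'
from h import *
p,r=pose();F=orient(240,-60,1)
q=plan(p+[14.4,-13.7,0],F,-1,1)
q=plan(q[0]+[0,0,-50],F,-1,4,*q)
E
```

```text
rows 1 rot 0.1
[[-0.014,-0.003,0.009,-0.039,0.322,-0.068,-1]]
rows 4 rot 0.0
[[0.0,0.0,0.0,-0.18,0.0,0.104,-1],[0.0,0.0,0.0,-0.18,0.0,0.104,-1],[0.0,0.0,0.0,-0.18,0.0,0.104,-1],[0.0,0.0,0.0,-0.18,0.0,0.104,-1]]
```

Call:
jog_arm:
  increments:
    - [-0.014,0,0.009,-0.039,0.322,-0.068,-1]
    - [0,0,0,0,0,0,-1]
    - [0,0,0,0,0,0,-1]

```text
time: 24.52
ee_pos: [626.4, -130.1, 236.2]
ee_rot: [-2.041, -1.179, -1.18]
force: [0.4, -0.4, -0.5]
finger_gap: 45.4
grasp_force: 25.0
```

Call:
jog_arm:
  increments:
    - [0,0,0,-0.18,0,0.104,-1]
    - [0,0,0,-0.18,0,0.104,-1]
    - [0,0,0,-0.18,0,0.104,-1]
    - [0,0,0,-0.18,0,0.104,-1]
    - [0,0,0,0,0,0,-1]

```text
time: 25.15
ee_pos: [626.8, -130.6, 185.2]
ee_rot: [-2.041, -1.177, -1.179]
force: [0.3, -0.3, -0.5]
finger_gap: 45.4
grasp_force: 25.0
```

```bash
python3 - <<'E'
from h import *
s=ctrl.observe();print(s['time'],s['finger_gap'],s['force'])
p,r=pose();F=orient(240,-60,1);C=p+r.apply([.5,.1,-17.3]);print((r.inv()*F).as_rotvec(degrees=True).round(2),C)
b=grab('top')
c=b['image'][125:181,318:374]
g=cv2.resize(c,(560,560),interpolation=0)
cv2.imwrite('pics/z8.png',g[:,:,::-1])
th=np.linspace(0,6.28,60);E=np.array([proj(b,[C[0]+23*np.cos(t),C[1]+23*np.sin(t),C[2]+16]) for t in th]);print('pred',E.min(0),E.max(0))
F=orient(240,-60,1);q=plan(np.array([*(p[:2]),p[2]-12]),F,-1,3)
E
```

```text
25.15 45.448733290808775 [ 0.29863946 -0.2578372  -0.51763403]
[-0.01 -0.07 -0.08] [ 619.49260326 -143.45849569  194.26705371]
pred [339.53314944 142.38217468] [357.90492834 160.07985989]
rows 3 rot 0.1
[[0.002,-0.004,-0.001,-0.061,-0.001,0.036,-1],[0.002,-0.004,-0.001,-0.061,-0.001,0.036,-1],[0.002,-0.004,-0.001,-0.061,-0.001,0.036,-1]]
```

View pics/z8.png

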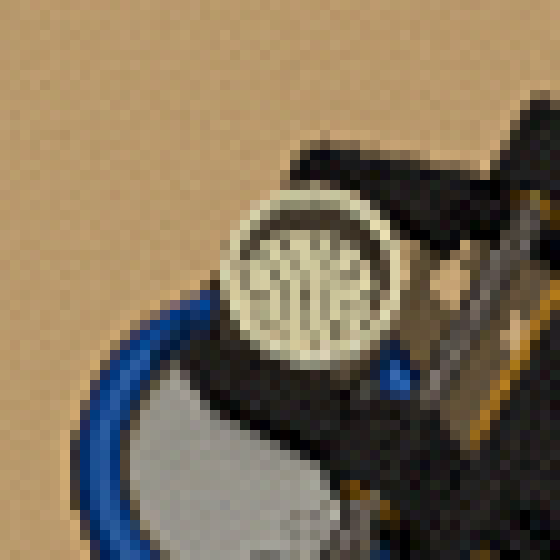

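The rim is at cols 339.5–358 and rows 142.8–161.5, so it is within about 1 mm of the sleeve's axis. I'll lower the rest slowly and watch the force.

Call:
jog_arm:
  increments:
    - [0,0,0,-0.061,0,0.036,-1]
    - [0,0,0,-0.061,0,0.036,-1]
    - [0,0,0,-0.061,0,0.036,-1]
    - [0,0,0,0,0,0,-1]

```text
time: 25.7
ee_pos: [627.0, -130.6, 173.3]
ee_rot: [-2.042, -1.178, -1.18]
force: [-0.2, 0.4, -1.6]
finger_gap: 45.6
grasp_force: 25.0
```

Call:
jog_arm:
  increments:
    - [0,0,0,-0.036,0,0.021,-1]
    - [0,0,0,0,0,0,-1]

```text
time: 25.95
ee_pos: [627.0, -130.6, 171.0]
ee_rot: [-2.042, -1.178, -1.181]
force: [0.6, 0.2, -1.3]
finger_gap: 45.4
grasp_force: 25.0
```

Call:
jog_arm:
  increments:
    - [0,0,0,-0.029,0,0.017,-1]
    - [0,0,0,0,0,0,-1]
    - [0,0,0,0,0,0,-1]

```text
time: 26.32
ee_pos: [627.1, -130.7, 169.1]
ee_rot: [-2.042, -1.179, -1.181]
force: [0.1, -0.3, -1.1]
finger_gap: 45.6
grasp_force: 25.0
```

Call:
jog_arm:
  increments:
    - [0,0,0,-0.029,0,0.017,-1]
    - [0,0,0,0,0,0,-1]
    - [0,0,0,0,0,0,-1]

```text
time: 26.7
ee_pos: [627.1, -130.6, 167.1]
ee_rot: [-2.042, -1.179, -1.181]
force: [0.5, 0.8, -0.9]
finger_gap: 45.8
grasp_force: 25.0
```

Call:
jog_arm:
  increments:
    - [0,0,0,-0.029,0,0.017,-1]
    - [0,0,0,0,0,0,-1]
    - [0,0,0,0,0,0,-1]

```text
time: 27.08
ee_pos: [627.1, -130.6, 165.1]
ee_rot: [-2.042, -1.179, -1.181]
force: [-0.7, 0.7, -1.3]
finger_gap: 45.4
grasp_force: 25.0
```

Call:
jog_arm:
  increments:
    - [0,0,0,-0.015,0,0.008,-1]
    - [0,0,0,0,0,0,-1]
    - [0,0,0,0,0,0,-1]

```text
time: 27.45
ee_pos: [627.1, -130.6, 164.1]
ee_rot: [-2.042, -1.179, -1.181]
force: [-0.1, 0.3, -1.8]
finger_gap: 45.8
grasp_force: 25.0
```

Call:
jog_arm:
  increments:
    - [0,0,0,-0.015,0,0.008,-1]
    - [0,0,0,0,0,0,-1]
    - [0,0,0,0,0,0,-1]

```text
time: 27.82
ee_pos: [627.0, -130.6, 163.0]
ee_rot: [-2.042, -1.179, -1.181]
force: [0.0, -0.3, -1.6]
finger_gap: 45.5
grasp_force: 25.0
```

About 2 mm above the nest with no contact yet. I'll release gently.

Call:
jog_arm:
  increments:
    - [0,0,0,0,0,0,0.15]
    - [0,0,0,0,0,0,0.15]
    - [0,0,0,0,0,0,0.2]
    - [0,0,0,0,0,0,0.3]
    - [0,0,0,0,0,0,0.5]
  force: 3

```text
time: 28.45
ee_pos: [627.0, -130.7, 163.1]
ee_rot: [-2.042, -1.179, -1.181]
force: [-0.4, -0.1, -0.9]
finger_gap: 65.1
grasp_force: 0.0
```

Call:
jog_arm:
  increments:
    - [0,0,0,0,0,0,1]
    - [0,0,0,0,0,0,1]
    - [0,0,0,0,0,0,1]
    - [0,0,0,0,0,0,1]

```text
time: 28.95
ee_pos: [627.0, -130.7, 163.0]
ee_rot: [-2.042, -1.179, -1.181]
force: [-0.2, 0.0, 1.2]
finger_gap: 88.3
grasp_force: 0.0
```

```bash
python3 - <<'E'
from h import *
s=ctrl.observe();print(s['time'],s['finger_gap'],s['force'])
b=grab('top')
c,st,m=blob(b,(15,5,140),(45,90,255),(333,136,364,168));k=max(cv2.findContours(m.astype(np.uint8),0,1)[0],key=cv2.contourArea)
cc,rad=cv2.minEnclosingCircle(k);print(st,cc,rad,onz(b,cc,186))
g=cv2.resize(b['image'][125:181,318:374],(560,560),interpolation=0);cv2.imwrite('pics/z9.png',g[:,:,::-1])
E
```

```text
28.95 88.34614204196562 [-0.1740325   0.00897448  1.23826702]
[340 145  17  19 176] (348.0, 154.10000610351562) 9.154886245727539 [ 619.12904132 -143.41789213  186.        ]
```

Centred. I'll back the tool out along its own axis and check with both cameras.

Call:
jog_arm:
  increments:
    - [0,0,0,0,0,-0.3,1]
    - [0,0,0,0,0,-0.6,1]
    - [0,0,0,0,0,-0.8,1]
    - [0,0,0,0,0,-0.8,1]
    - [0,0,0,0,0,-0.8,1]

```text
time: 29.62
ee_pos: [539.6, -281.0, 263.4]
ee_rot: [-2.043, -1.179, -1.181]
force: [1.1, -0.4, -0.3]
finger_gap: 88.2
grasp_force: 0.0
```

Call:
jog_arm:
  increments:
    - [0,0,0,-0.4,-0.8,-0.2,1]
    - [0,0,0,-0.4,-0.8,-0.2,1]
    - [0,0,0,-0.4,-0.8,-0.2,1]
    - [0,0,0,0,0,0,1]

```text
time: 30.12
ee_pos: [380.5, -265.9, 217.6]
ee_rot: [-2.044, -1.173, -1.182]
force: [0.3, -0.6, -0.2]
finger_gap: 88.4
grasp_force: 0.0
```

```bash
python3 - <<'E'
from h import *
s=ctrl.observe();print(s['time'],s['qpos'].round(2),s['ee_pos'],s['force'])
a=grab('side');b=grab('top')
W=np.zeros((560,800,3),np.uint8);W[:,:400]=cv2.resize(a['image'][150:234,322:382],(400,560),interpolation=0)
W[:,400:]=cv2.resize(b['image'][130:214,318:378],(400,560),interpolation=0);cv2.imwrite('pics/z10.png',W[:,:,::-1])
th=np.linspace(0,6.28,60)
for d in(a,b):
    E=np.array([proj(d,[618.3+23*np.cos(t),-143+23*np.sin(t),186]) for t in th]);print('pred rim',E.min(0),E.max(0))
E
```

```text
30.125 [-1.26  0.5   1.57  0.74  1.84 -0.82] [ 380.51864137 -265.9417682   217.61849129] [ 0.29263856 -0.58572974 -0.19813618]
pred rim [345.93600065 169.55721318] [362.81867874 182.41916141]
pred rim [338.89360974 145.806639  ] [356.8044911  163.08863457]
```

View pics/z10.png

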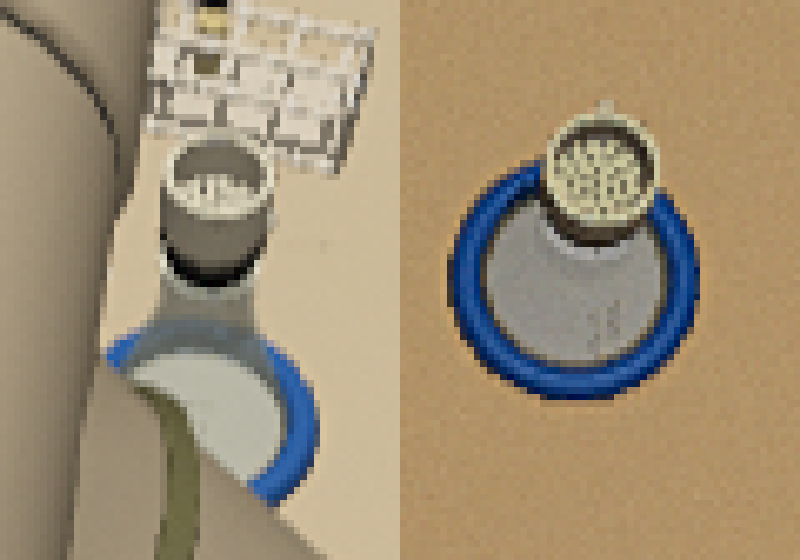

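Both views match the nested prediction: the side rim is at cols 345.5–362.7 with its top at row 169.4, and the top-view rim starts at row 145.7. The funnel is upright and clear of the robot, so I'm handing in.

```bash
python3 -c "
from rig import ctrl
print(ctrl.sign_off())"
```

```text
the job is handed in; nothing more can be done
None
```

The funnel is turned over, released and nested upright in the sleeve, matching its expected nested position in both camera views to about 2 mm. I handed the job in at about 30 s of the 54 s; sign-off returned no verdict.

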